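# Lower the heavy lid of the board case without slamming it

## Task

The circuit board is stored in the case with the blue lid. Close that heavy lid: push against the black pad on its outer face and bring it down slowly and evenly until it is fully shut, never letting it slam, then move the hand clear. Leave the yellow lid of the neighbouring case standing open just as it is.

Things in the scene. Friction and masses are not known exactly. Their poses are not given: they have to be found in the camera images.
- blue_lid (a joint): Hinge of the blue lid, rad: 0 fully shut (hard stop), grows as it opens; starts at 0.85 to 1.1, its outer face looking up and away from the robot. About 0.9 kg; its stiff friction hinge just carries it: it stays where it is left, needs 0.5 to 6 N at the pad to go down and does not spring back. Its fixed grey case: 170 mm deep, 120 wide, 100 high shut.
- blue_lid_pad (a point): Centre of the outer surface of the black rubber push pad (34 mm x 80 mm along the hinge) on the blue lid's outer face, 140 mm from the hinge axis along the lid and 13 mm out; moves with the lid. Axes: z out of the face, x along the lid towards the hinge, y along the hinge. Panel ends 38 mm, its 60 mm wide steel lip 51 mm beyond the pad centre. Open, it is reached from behind, over the top edge.
- blue_lid_hinge (a point): Middle of the blue lid's hinge axis, at the far side of its case, 92 to 152 mm above the bench (the case stands on a lift column); fixed to the case. Axes: x level, from the case's front towards its hinge; y along the hinge; z up. At angle q a point r along the lid from the hinge and t out of it lies at x = -r cos q + t sin q, z = r sin q + t cos q in this frame.
- yellow_lid_pad (a point): Centre of the same push pad on the yellow lid of the neighbouring, equal but empty case, which also stands open and must not be moved. Axes as for the blue pad.

How it is judged (in metres and radians):
At the end, for the whole second after the job is handed in: The blue lid is shut (within 0.06 rad, about 10 mm at its front edge) and still; the yellow lid's pad is within 15 mm of where it started (value of joint blue_lid below 0.06 rad and velocity of joint blue_lid between -0.05 and 0.05 rad/s and distance of yellow_lid_pad from where it was at the start of the episode below 0.015 m); the robot touches nothing.
It fails at once if the blue lid swings shut faster than 1.5 rad/s (about 0.26 m/s at its front edge): slammed (velocity of joint blue_lid below -1.5 rad/s).
It fails at once if the yellow lid is moved by more than 15 mm (distance of yellow_lid_pad from where it was at the start of the episode above 0.015 m).
It also fails if it takes over 40 s, if anything falls off the work surface, if the arm or the gripper's body presses on something with over 40 N, if the wrist force passes 120 N, or if a joint passes its speed limit or range.

## Robot

A 7-joint arm with a two-finger parallel gripper is mounted at the origin on a cart in front of the work surface, level with it; the furniture and walls round the work are solid. World frame = base frame: x ahead of the robot, y to its left, z up, the work surface at z = 0. Lengths are in m, angles in degrees, forces in N, time in s.
With the tool pointing down it reaches from about 0.4 to 0.9 m from the base axis. Payload 5.5 kg.
Tool frame: the origin (TCP) lies at the very end of the fingers, on their centre line; the grasp point (between the pads) lies 19 mm behind it; z points along the fingers, y is the line along which they close (so a half turn about z gives the same grasp; the last joint's range is limited). The gripper opens to 85 mm and grips with 20 to 120 N. Pads are 22 mm wide; open, the fingers measure 114 mm over their backs; the gripper's body (76 mm by 85 mm) begins 54 mm behind the grasp point. The pads swing forward as they close: fully open they stand 13 mm farther back than shut.
Start: joints at [81.142, 28.699, -24.465, 88.831, 12.651, 65.22, -12.049], TCP at [0.264, -0.594, 0.231] pointing down, gripper open.
Joint ranges: [-164.97, 164.97], [-17.58, 116.51], [-87.97, 89.64], [11.32, 138.91], [-80.73, 260.73], [10.89, 115.49], [-147.41, 147.41]. Speed limits (degrees/s): [147.25, 147.25, 180, 180, 180, 180, 180].

## Interface

Orientations are given as [roll, pitch, yaw] about the fixed x, y, z axes, in that order (R = Rz(yaw) Ry(pitch) Rx(roll)).
In Python, from rig import r gives the robot as it stands.
- The arm moves only by the shell command python3 shift.py 'ROWS' [FORCE]. ROWS is rows parted by semicolons, their numbers by spaces, 1 to 10 of them, each of 7 numbers: a rotation vector rx, ry, rz in degrees, then dx, dy, dz in m, then the opening from 0.0 (shut) to 1.0 (fully open); each row is the pose to reach, as a shift and turn from the pose commanded when the command began, along the tool's axes at that moment; what a row does not reach only later rows make up. A row lasts 1/12 s, in which the tool goes at most 0.0417 m and 7.16 degrees, less where a joint would pass 70% of its speed; a pose out of reach is approached as far as the arm can. The fingers move at their own pace and stop on an object; FORCE is the grip in N (left out, the last holds). Time passes only in rows, so rows that do not move let the fingers close. It prints the time, the measured TCP pose, the force, the opening and the grip force at its end.
- r.sense(): the state, without advancing time (a new reading comes with each control period).
- r.capture(name): name is "side" or "top"; returns the picture (480x640x3 uint8, red, green, blue); there is no depth.
- r.camera_info(name): a dict with "fx", "fy", "cx", "cy" (pixels), "k1" (the pictures are not rectified: a ray, as slopes to the right and down, at radius r is drawn at 1 + k1 r^2 times it, then the intrinsics apply), "rvec" (rotation vector, rad) and "tvec" (3), from world to camera coordinates, as OpenCV has them. Camera axes: x right, y down, z forward; pixel columns grow to the right and rows downward; lengths in m; the calibration is good to about 2 mm. A picture is of the moment at which its call begins. camera_info takes no time and is no camera call.
- r.close_job(): hands the job in; it is judged then, once.
The state is a dict: "clock": time; "joint_pos": joint angles; "joint_vel": joint speeds; "joint_efforts": joint torques, N m; "ee_pos": TCP position; "orientation": TCP orientation; "ft_force": force on the tool from outside, world axes, zero at the start; "wrist_torque": the same for the moment, N m; "gripper_width": opening from 0.0 (shut) to 1.0 (fully open); "gripper_force": force on a finger pad.
Only numpy, scipy, OpenCV 4.12 (cv2) and the standard library are available. Lean on these libraries where they do the work, as an engineer would, in place of code of your own. Each camera call takes 0.05 s, during which the arm holds its last target. There are 200 camera calls.

## Working session

There is one attempt and no reset: what is moved stays moved. The work goes in short steps, Python scripts to look and compute and a shell command to move; the robot and the scene stay as the last step left them, time stands still between calls to the robot, and variables do not carry over. Pictures are saved under pics/ and viewed, at most 10 in all, crops included, and the job is handed in when it is done.

```bash
ls; mkdir -p pics
python3 - <<'E'
from rig import r
import cv2
for n in("side","top"):
    cv2.imwrite(f"pics/{n}0.png",r.capture(n)[:,:,::-1]); print(r.camera_info(n))
print(r.sense())
E
```

```text
pics
rig.py
shift.py
{'fx': 478.14054476890715, 'fy': 478.14054476890715, 'cx': 320.6479726933648, 'cy': 224.74256538268486, 'k1': -0.06158880315831025, 'rvec': array([ 0.0215176 , -2.7356327 ,  1.54027037]), 'tvec': array([0.51238664, 0.08223655, 1.0196185 ])}
{'fx': 526.0776202717152, 'fy': 526.0776202717152, 'cx': 319.8943135158345, 'cy': 245.84248783599764, 'k1': -0.11745554314448796, 'rvec': array([ 2.15558753, -2.20402916,  0.06833759]), 'tvec': array([0.12707333, 0.53282288, 1.09752279])}
{'clock': 0.1, 'joint_pos': array([ 81.13984244,  28.74986173, -24.45303151,  88.88676691,
        12.65032192,  65.22174016, -12.04757669]), 'joint_vel': array([ 0.10057288, -0.14354917, -0.17597259, -0.09461604,  0.01649503,
        0.0507029 , -0.09655418]), 'joint_efforts': array([-1.08522753e-02, -5.70820141e+01, -5.83855480e+00, -2.81749338e+01,
        1.05532544e-02,  5.66024552e-03, -2.16596490e-06]), 'ee_pos': array([ 0.26345002, -0.5935034 ,  0.23033623]), 'orientation': array([-1.79894787e+02, -3.28907618e-03,  2.39438109e+01]), 'ft_force': array([0.82841567, 0.58165158, 0.61297104]), 'wrist_torque': array([-0.03257591,  0.02126005,  0.00772924]), 'gripper_force': 0.0, 'gripper_width': 0.9997228120094417}
```

View pics/side0.png

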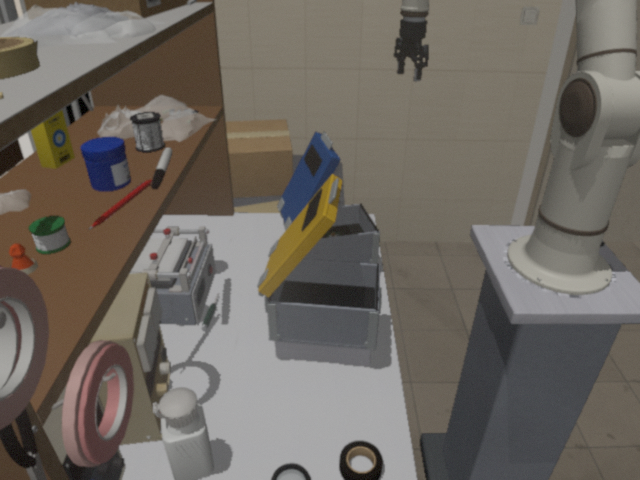

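View pics/top0.png

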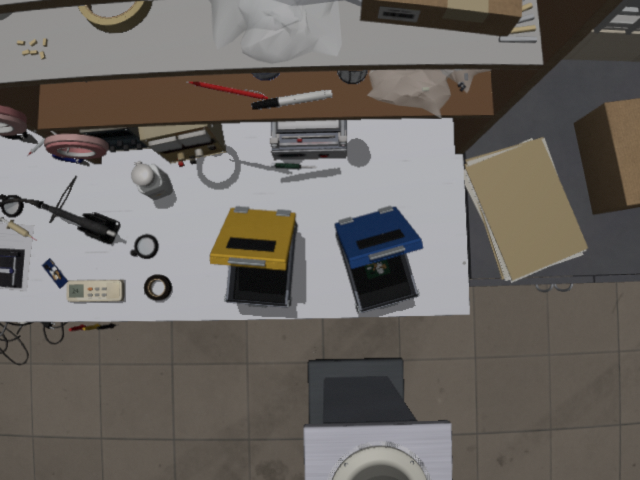

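The side view (from the left) shows the blue lid at about (312,170), partly behind the yellow one at (305,230). The top view shows the blue lid at (378,235) with its pad near (380,240), the yellow lid at (255,240), and shelves beyond row 120. I'll enlarge both lids.

Run:
```python
import cv2
a=cv2.imread("pics/side0.png")[120:260,250:390]; b=cv2.imread("pics/top0.png")[195:320,325:435]
a=cv2.resize(a,(560,560),interpolation=2); cv2.imwrite("pics/s1.png",a)
b=cv2.resize(b,None,fx=4.5,fy=4.5,interpolation=2); cv2.imwrite("pics/t1.png",b)
```

```text
(no output)
```

View pics/s1.png

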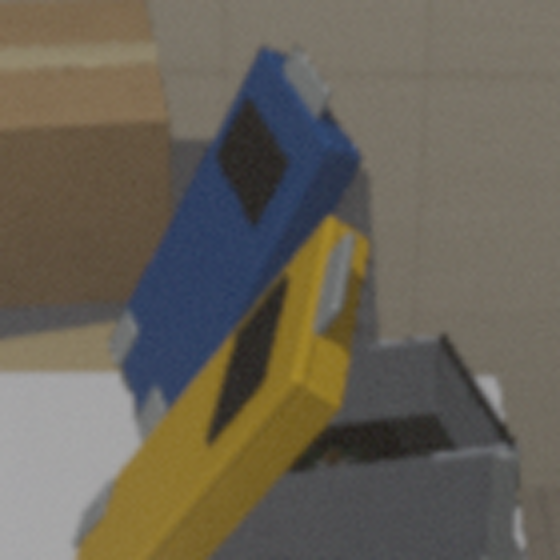

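View pics/t1.png

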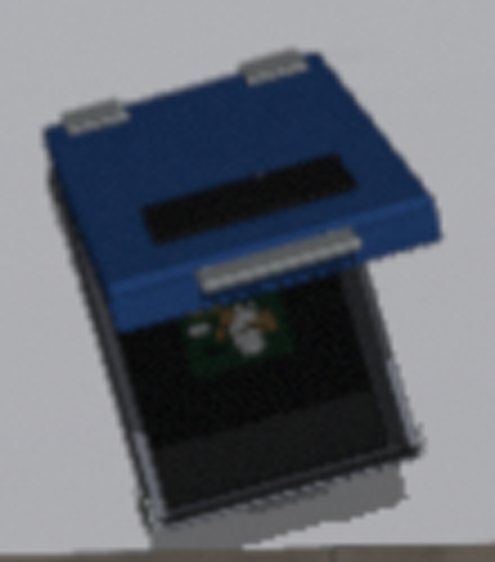

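```bash
cat > h.py <<'E'
import numpy as np,cv2
from rig import r
from scipy.spatial.transform import Rotation as R
from scipy.optimize import least_squares
I={n:r.camera_info(n) for n in("side","top")}
def proj(n,P):
    i=I[n];K=np.array([[i['fx'],0,i['cx']],[0,i['fy'],i['cy']],[0,0,1.]])
    return cv2.projectPoints(np.asarray(P,float).reshape(-1,1,3),i['rvec'],i['tvec'],K,np.array([i['k1'],0,0,0.]))[0][:,0]
def lid(h,yaw,q,rr,y,t):  # world point
    rr,y,t=map(np.asarray,(rr,y,t)); p=np.stack([-rr*np.cos(q)+t*np.sin(q),y+0*rr,rr*np.sin(q)+t*np.cos(q)],-1)
    return p@R.from_euler('z',yaw).as_matrix().T+h
E
python3 - <<'E'
from h import *
S=np.array([[250,98],[288,162],[257,225],[218,155],[265,48]])/4+[250,120]
T=np.array([[357,188],[154,242],[142,208],[340,155],[435,195]])/4.5+[325,195]
T[:4]-=.5*0
rr=np.array([.123,.123,.157,.157,.178]); rr=np.array([.157,.157,.123,.123,.178]); y=np.array([-.04,.04,.04,-.04,-.06])
for m in(4,5):
    def f(p):
        t=np.array([.013]*4+[p[5]]); P=lid(p[:3],p[3],p[4],rr,y,t)[:m]
        return np.r_[(proj("side",P)-S[:m]).ravel(),(proj("top",P)-T[:m]).ravel(),(p[5]-.01)*300]
    s=least_squares(f,[.6,-.1,.12,.2,.95,.01],x_scale=.1)
    print(s.x.round(4),s.fun.round(1))
p=s.x
print("pad",lid(p[:3],p[3],p[4],.14,0,.013))
# independent triangulation of pad corners
for k in range(5):
    g=least_squares(lambda X:np.r_[(proj("side",X)-S[k:k+1]).ravel(),(proj("top",X)-T[k:k+1]).ravel()],[.5,-.1,.3]);print(g.x.round(4),g.fun.round(1))
for n,o,sc in(("side",(250,120),4),("top",(325,195),4.5)):
    P=lid(p[:3],p[3],p[4],[0,0,.178,.178],[-.06,.06,-.06,.06],[.01]*4)
    print(n,((proj(n,P)-o)*sc).round(0).tolist())
    C=lid(p[:3],p[3],0.,[.17,.17],[-.06,.06],[-.03]*2);print(((proj(n,C)-o)*sc).round(0).tolist())
E
```

```text
[0.5793 0.0225 0.1071 0.2426 1.0959 0.01  ] [-0.4 -0.5 -0.3 -0.2 -1.   0.2 -0.1  0.4  0.8  0.1  0.2  0.5 -0.6  0.6
 -0.4  0.4  0. ]
[0.5792 0.0221 0.1066 0.2475 1.0978 0.0105] [-0.5 -0.4 -0.3 -0.1 -1.   0.3 -0.2  0.6 -0.7 -0.6  1.1 -0.1  0.6  0.6
 -0.3  0.7 -0.2  0.3 -1.1  1.   0.2]
pad [0.52856415 0.0093302  0.23710644]
[ 0.5303 -0.0295  0.2522] [-0.3 -0.   0.   0.3]
[0.5115 0.0472 0.2525] [-0.5 -0.   0.   0.4]
[0.526  0.0495 0.2225] [-0.8 -0.1  0.   0.8]
[ 0.5459 -0.0278  0.2231] [-0.2 -0.   0.   0.2]
[ 0.5249 -0.0558  0.2679] [-0.9 -0.1  0.   0.8]
side [[112.0, 348.0], [152.0, 470.0], [263.0, 46.0], [325.0, 140.0]]
[[437.0, 368.0], [509.0, 484.0]]
top [[313.0, 53.0], [48.0, 126.0], [430.0, 201.0], [116.0, 288.0]]
[[413.0, 448.0], [154.0, 520.0]]
```

The fit is within about 1 px. The hinge is at (0.579, 0.022, 0.107), yaw 14°, q about 1.097, and the pad is at (0.529, 0.009, 0.237). These agree with the given sizes and starting range, so I'll lift, shut the fingers and move across high above the case.

```bash
python3 shift.py '0 0 0 0 0 -0.04 0; 0 0 0 0 0 -0.08 0; 0 0 0 0 0 -0.12 0; 0 0 0 0 0 -0.16 0; 0 0 0 0 0 -0.18 0; 0 0 5 0.03 -0.025 -0.18 0; 0 0 10 0.06 -0.05 -0.18 0; 0 0 10 0.09 -0.075 -0.18 0; 0 0 10 0.12 -0.1 -0.18 0; 0 0 10 0.15 -0.125 -0.18 0'
```

```text
clock: 0.93
ee_pos: [0.3505, -0.417, 0.4109]
orientation: [-180.0, 0.0, 13.9]
ft_force: [1.1, -0.8, 0.3]
gripper_width: 0.002
gripper_force: 0.0
```

```bash
python3 shift.py '0 0 0 0.025 -0.029 0 0; 0 0 0 0.05 -0.058 0 0; 0 0 0 0.075 -0.087 0 0; 0 0 0 0.1 -0.116 0 0; 0 0 0 0.125 -0.145 0 0; 0 0 0 0.15 -0.174 0 0; 0 0 0 0.175 -0.203 0 0; 0 0 0 0.2 -0.232 0 0; 0 0 0 0.225 -0.261 0 0; 0 0 0 0.25 -0.29 0 0' && python3 shift.py '0 0 0 0.025 -0.03 0 0; 0 0 0 0.05 -0.06 0 0; 0 0 0 0.069 -0.083 0 0; 0 0 0 0.069 -0.083 0 0; 0 0 0 0.069 -0.083 0 0'
python3 - <<'E'
from h import *
cv2.imwrite("pics/t2.png",r.capture("top")[120:330,200:470,::-1]);cv2.imwrite("pics/s2.png",r.capture("side")[:,:,::-1])
a=cv2.imread("pics/s2.png")[0:330,200:600];b=cv2.resize(cv2.imread("pics/t2.png"),(400,311))
c=np.zeros((330,800,3),np.uint8);c[:,:400]=a;c[:311,400:]=b;cv2.imwrite("pics/c2.png",c)
E
```

```text
clock: 1.77
ee_pos: [0.5231, -0.0756, 0.4112]
orientation: [180.0, 0.0, 13.9]
ft_force: [0.7, -0.5, 0.3]
gripper_width: -0.002
gripper_force: 0.0
clock: 2.18
ee_pos: [0.5698, 0.0226, 0.4107]
orientation: [-179.9, 0.0, 14.2]
ft_force: [0.5, 0.2, -0.2]
gripper_width: -0.003
gripper_force: 0.0
```

View pics/c2.png

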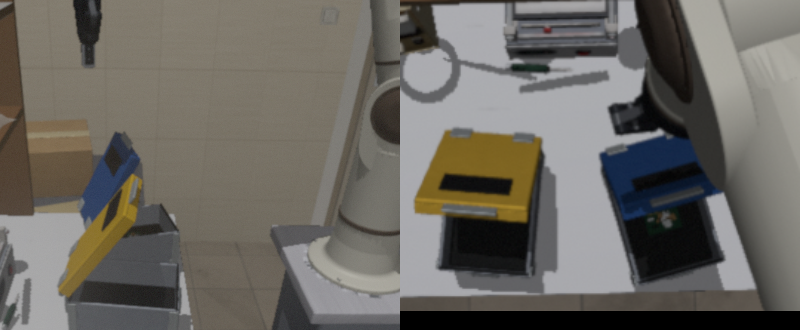

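The hand is above and behind the blue lid (side crop: tip at (88,65), lid top at (122,135)) and clear of the yellow lid. I'll go down behind the pad.

```bash
python3 shift.py '0 0 0 0 0 0.03 0; 0 0 0 0 0 0.06 0; 0 0 0 0 0 0.09 0; 0 0 0 0 0 0.12 0; 0 0 0 0 0 0.15 0; 0 0 0 0 0 0.17 0; 0 0 0 0 0 0.17 0' && python3 shift.py '0 0 0 -0.007 0 0 0; 0 0 0 -0.014 0 0 0; 0 0 0 -0.019 0 0 0; 0 0 0 -0.022 0 0 0; 0 0 0 -0.025 0 0 0; 0 0 0 -0.028 0 0 0; 0 0 0 -0.03 0 0 0; 0 0 0 -0.032 0 0 0; 0 0 0 -0.034 0 0 0; 0 0 0 -0.036 0 0 0'
python3 - <<'E'
import numpy as np
r=.143;t=.013
for q in np.arange(1.1,-.06,-.1):
    print(round(q,2),round(-r*np.cos(q)+t*np.sin(q)+.011,4),round(.1066+r*np.sin(q)+t*np.cos(q),4))
E
```

```text
clock: 2.87
ee_pos: [0.5665, 0.0166, 0.2367]
orientation: [-180.0, 0.5, 13.7]
ft_force: [0.1, -0.3, -0.4]
gripper_width: 0.004
gripper_force: 0.0
clock: 3.7
ee_pos: [0.5369, 0.0118, 0.2421]
orientation: [-180.0, -0.3, 14.0]
ft_force: [4.2, 1.2, -1.3]
gripper_width: -0.004
gripper_force: 2.1
1.1 -0.0423 0.2399
1.0 -0.0553 0.234
0.9 -0.0677 0.2267
0.8 -0.0793 0.2182
0.7 -0.09 0.2087
0.6 -0.0997 0.1981
0.5 -0.1083 0.1866
0.4 -0.1156 0.1743
0.3 -0.1218 0.1613
0.2 -0.1266 0.1478
0.1 -0.13 0.1338
-0.0 -0.132 0.1196
```

Contact came where predicted (4 N). Now I'll follow the pad's arc down slowly.

```bash
python3 shift.py '0 0 0 -0.004 0 0.002 0; 0 0 0 -0.008 0 0.004 0; 0 0 0 -0.012 0 0.006 0; 0 0 0 -0.016 0 0.009 0; 0 0 0 -0.02 0 0.011 0; 0 0 0 -0.023 0 0.014 0; 0 0 0 -0.026 0 0.016 0; 0 0 0 -0.029 0 0.018 0; 0 0 0 -0.032 0 0.02 0; 0 0 0 -0.035 0 0.022 0'
python3 - <<'E'
from h import *
print(r.sense()['ft_force'],r.sense()['ee_pos'])
cv2.imwrite("pics/s3.png",r.capture("side")[100:350,230:430,::-1])
a=cv2.imread("pics/s3.png");cv2.imwrite("pics/s3.png",cv2.resize(a,None,fx=2.4,fy=2.4))
E
```

```text
clock: 4.53
ee_pos: [0.5009, 0.0028, 0.219]
orientation: [-180.0, -0.0, 13.9]
ft_force: [3.9, 0.5, 0.1]
gripper_width: 0.001
gripper_force: 1.6
[3.91229031 0.47185627 0.09040389] [0.50092651 0.00277645 0.21904404]
```

View pics/s3.png

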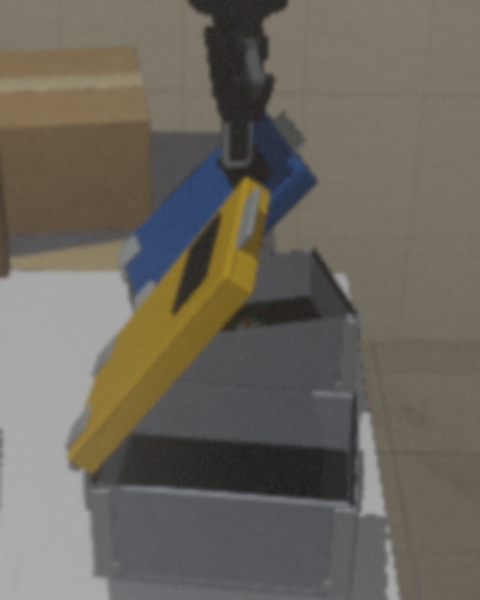

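The blue lid has come down with the fingertip on its pad at about (240,160), and the yellow lid is unchanged. Continuing.

```bash
python3 shift.py '0 0 0 -0.004 0 0.003 0; 0 0 0 -0.007 0 0.006 0; 0 0 0 -0.011 0 0.01 0; 0 0 0 -0.014 0 0.013 0; 0 0 0 -0.017 0 0.016 0; 0 0 0 -0.02 0 0.02 0; 0 0 0 -0.023 0 0.023 0; 0 0 0 -0.025 0 0.026 0; 0 0 0 -0.027 0 0.029 0; 0 0 0 -0.029 0 0.032 0' && python3 shift.py '0 0 0 -0.002 0 0.004 0; 0 0 0 -0.004 0 0.008 0; 0 0 0 -0.006 0 0.012 0; 0 0 0 -0.008 0 0.016 0; 0 0 0 -0.01 0 0.02 0; 0 0 0 -0.012 0 0.024 0; 0 0 0 -0.014 0 0.028 0; 0 0 0 -0.015 0 0.032 0; 0 0 0 -0.017 0 0.036 0; 0 0 0 -0.018 0 0.039 0'
```

```text
clock: 5.42
ee_pos: [0.4722, -0.0043, 0.1869]
orientation: [-180.0, 0.0, 13.9]
ft_force: [0.9, 0.6, 2.9]
gripper_width: 0.003
gripper_force: 1.2
clock: 6.25
ee_pos: [0.4556, -0.0084, 0.1479]
orientation: [-180.0, -0.0, 13.9]
ft_force: [2.7, -0.1, 1.1]
gripper_width: 0.004
gripper_force: 0.9
```

```bash
python3 shift.py '0 0 0 -0.001 0 0.003 0; 0 0 0 -0.002 0 0.007 0; 0 0 0 -0.003 0 0.01 0; 0 0 0 -0.004 0 0.013 0; 0 0 0 -0.004 0 0.016 0; 0 0 0 -0.005 0 0.019 0; 0 0 0 -0.005 0 0.022 0; 0 0 0 -0.005 0 0.024 0; 0 0 0 -0.005 0 0.026 0; 0 0 0 -0.005 0 0.027 0'
```

```text
clock: 7.08
ee_pos: [0.4498, -0.0099, 0.1227]
orientation: [179.9, 0.2, 13.9]
ft_force: [-13.3, -0.5, 41.5]
gripper_width: -0.003
gripper_force: 20.8
```

```bash
python3 shift.py '0 0 0 0 0 0.001 0; 0 0 0 0 0 0.002 0; 0 0 0 0 0 0.002 0'
```

```text
clock: 7.33
ee_pos: [0.4499, -0.0099, 0.1226]
orientation: [179.8, 0.2, 14.0]
ft_force: [-18.1, -1.4, 53.0]
gripper_width: 0.003
gripper_force: 26.4
```

The pad is firmly on the stop: the force rose to 53 N with no further travel. I'll back off upwards and check.

```bash
python3 shift.py '0 0 0 0 0 -0.003 0; 0 0 0 0 0 -0.006 0; 0 0 0 0 0 -0.02 0; 0 0 0 0 0 -0.05 0; 0 0 0 0 0 -0.08 0; 0 0 0 0 0 -0.11 0; 0 0 0 0 0 -0.14 0; 0 0 0 0 0 -0.17 0; 0 0 0 0 0 -0.19 0; 0 0 0 0 0 -0.19 0' && python3 shift.py '0 0 0 0 0 0 0; 0 0 0 0 0 0 0'
python3 - <<'E'
from h import *
cv2.imwrite("pics/s4.png",cv2.resize(r.capture("side")[100:350,230:430,::-1],None,fx=2.4,fy=2.4))
print(r.sense()['ft_force'])
E
```

```text
clock: 8.17
ee_pos: [0.4528, -0.0097, 0.3131]
orientation: [179.8, -0.3, 13.9]
ft_force: [0.7, -0.2, -0.2]
gripper_width: -0.001
gripper_force: 0.0
clock: 8.33
ee_pos: [0.4497, -0.01, 0.3083]
orientation: [-180.0, 0.1, 13.9]
ft_force: [0.8, -0.3, -0.4]
gripper_width: -0.004
gripper_force: 0.0
[ 0.90354971 -0.54719081  0.22488381]
```

View pics/s4.png

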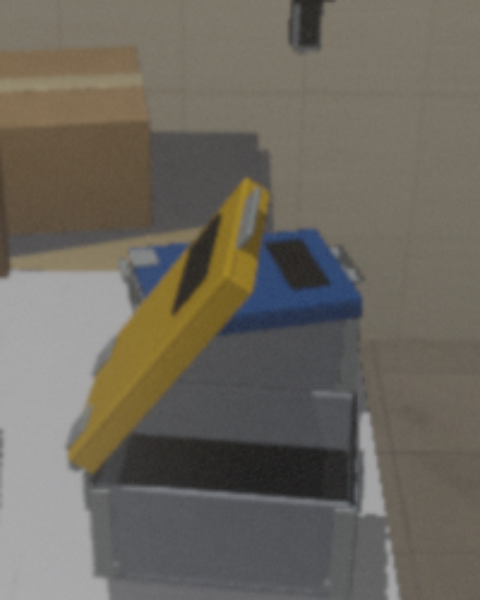

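The blue lid sits flat on its case rim with its pad at (298,263). The yellow lid has not moved, and the hand is clear.

```bash
python3 -c "
from rig import r
print(r.close_job())"
```

```text
the job is handed in; nothing more can be done
None
```

The blue lid is shut against its hard stop, brought down slowly at about 0.3 rad/s; the yellow lid looks unmoved in the last picture, the hand is clear, and the job is handed in (no verdict was returned).

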